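# Park the bean caddy in its bay

## Task

Roll the wheeled caddy, with its jar on it, forward by its handle until both swivel castors trail straight, then steer it nose first into the parking bay and gently push on until the plunger at the bay's end is fully in; the castors must be straight before the nose enters, and still straight at the end. Keep the wheels on the counter and the jar standing on the caddy, do not touch the bay with the gripper or disturb anything else, and let go of the parked caddy.

Things in the scene. Friction and masses are not known exactly. Their poses are not given: they have to be found in the camera images.
- caddy: light wooden tray trolley, deck 170 mm long (x, +x = nose, forward), 130 mm wide (y), deck surface 52 and rim top 64 mm high. Origin on the counter under the deck's centre, z up. Nose face at x = 85 mm, 42 to 64 mm high. Fixed wheels near the nose (axle x = 60 mm), two swivel castors near the handle (pivots x = -55, y = +-35 mm, trail 14 mm, wheels 26 mm). With the jar 0.6 to 1 kg
- handle (a point): middle of the caddy's handle, a level round steel bar 12 mm thick, 112 mm long along the caddy's y, 125 mm high, 130 mm behind the deck's centre (45 mm clear of the deck); rods at y = +-50 mm carry its ends, so grip its middle from above across the bar. The fixed wheels resist sliding sideways: steer by swinging the handle about their axle, a twisted grip slips. Axes as the caddy's
- castor_left (a joint): swivel angle of the castor at the caddy's +y side, rad: 0 = wheel trails straight behind its pivot (caddy rolling forward), positive counter-clockwise from above; turns freely to +-2.9. Starts well askew. Rolling some 60 mm straight ahead brings it to 0
- castor_right (a joint): the same for the castor at the -y side
- jar: white lidded jar 80 mm in diameter and 80 mm tall, standing loose on the deck within the rim, some 20 mm ahead of the deck's centre. Origin at the centre of its underside
- bay: grey parking bay fixed to the counter, open above. Origin on the counter in the middle of the mouth, +x inwards, y across, z up. Side rails 56 mm high, inner faces at y = +-71 mm, from x = 0 to 300 mm (the caddy has 6 mm to spare each side); their ends flare outwards for 39 mm before the mouth
- plunger (a joint): travel (m) of the end stop's plunger, a grey button 28 mm wide facing the mouth, 48 mm high on the bay's middle line: 0 = out, 0.012 = fully in. Yields at about 3.5 N and stays where it is left, then runs onto a rubber cushion of about 2.5 N/mm. About 8 N seats it, over 18 N is too rough
- bowl: bystander: steel bowl 110 mm across, 50 mm high; origin centre of underside
- soap: bystander: yellow bottle with red cap, 72 mm in diameter, 150 mm high; origin centre of underside
- flask: bystander: cream vacuum flask, 90 mm in diameter, 205 mm high, with a handle; origin centre of underside
- end_wall (a point): middle of the foot of the inner face of the wall that closes the bay, 300 mm in from the mouth; axes as the bay's. The black stop block that carries the plunger is clamped somewhere in front of it and is not measured: the face of the plunger, when out, stands 65 to 110 mm before this wall (190 to 235 mm in from the mouth), to be found by feel

How it is judged:
By the outcome, as a careful person would: the job done as asked, in the order asked, and still so for the second after the job is handed in, with the robot touching nothing.
It also fails if it takes over 72 s, if anything falls off the work surface, if the arm or the gripper's body presses on something with over 40 N, if the wrist force passes 120 N, or if a joint passes its speed limit or range.

## Robot

A 7-joint arm with a two-finger parallel gripper is mounted at the origin on the work surface. World frame = base frame: x ahead of the robot, y to its left, z up, the work surface at z = 0. Lengths are in m, angles in rad, forces in N, time in s.
With the tool pointing down it reaches from about 0.4 to 0.9 m from the base axis. Payload 5.6 kg.
Tool frame: the origin (TCP) lies where the fingers leave the gripper's body, on its centre line; the fingertips stand 88 mm ahead of it and the grasp point (between the pads) lies ahead of it (grip_depth is the y of the grasp point in the tool frame, in m); y points along the fingers, z is the direction in which the jaws open and shut, and the axes are right-handed (so a half turn about y gives the same grasp; the last joint's range is limited). The gripper opens to 92 mm and grips with 3 to 60 N. Pads are 20 mm wide; open, the fingers measure 128 mm over their backs; the gripper's body (75 mm by 189 mm) begins 69 mm behind the grasp point.
Start: joints at [-1.382, 0.468, -0.012, 1.603, 0.006, 1.071, -0.056], TCP at [0.149, 0.633, 0.303] pointing down, gripper open.
Joint ranges: [-2.53, 2.53], [-0.31, 2.02], [-1.57, 1.55], [0.28, 2.44], [-1.29, 4.43], [0.15, 1.84], [-2.92, 2.92]. Speed limits (rad/s): [2.57, 2.57, 3.14, 3.14, 3.14, 3.14, 3.14].

## Interface

Orientations are given as a rotation vector (axis times angle).
In Python, from plant import sense, get_image, calibration, hand_in, grip_depth gives the robot as it stands.
- The arm moves only by the tool apply_moves, never from a script. Its argument "rows" is a list of rows, each a list of 6 numbers: the shift along the tool's x, y, z in cm, then the turn, a rotation vector about the tool's x, y, z in rad. In form: [[dx, dy, dz, wx, wy, wz], ...]. A call has 1 to 8 rows; each row is the pose to reach, as a shift and turn from the pose commanded when the call began, along the tool's axes at that moment; what a row does not reach only later rows make up. A row lasts 1/8 s, in which the tool goes at most 62.5 mm and 10.7 degrees, less where a joint would pass 70% of its speed; a pose out of reach is approached as far as the arm can. A call with a gripper value outside its range is refused whole. "claw" is the closure, from -1 (fully open) to 1 (shut), so that 0 is half open, set as the call begins (left out, the last holds). The fingers move at their own pace and stop on an object; the grip force is fixed at half the most. Time passes only in rows, so rows that repeat a pose let the fingers close. It gives the time, the measured TCP pose, the force and the opening at its end, in the units of the state.
- sense(): the state, without advancing time (a new reading comes with each control period).
- get_image(name): name is "side" or "top"; returns (picture, depth): 384x512x3 uint8, red, green, blue; 384x512 float32, m along the optical axis (not along the pixel's ray), 0 where there is no reading.
- calibration(name): a dict with "intrinsics" (3x3 intrinsics, pixels), "camera_from_world" (4x4, takes a point from world to camera coordinates). Camera axes: x right, y down, z forward; pixel columns grow to the right and rows downward; lengths in m; the calibration is good to about 2 mm. A picture is of the moment at which its call begins. calibration takes no time and is no camera call.
- hand_in(): hands the job in, once; it reports no verdict.
The state is a dict: "time_s": time; "qpos": joint angles; "joint_vel": joint speeds; "tau": joint torques, N m; "position": TCP position; "ee_rot": TCP orientation; "contact_force": force on the tool from outside, world axes, zero at the start; "moment": the same for the moment, N m; "gripper_width": opening from 0.0 (shut) to 1.0 (fully open).
Only numpy, scipy, OpenCV 4.12 (cv2) and the standard library are available. Lean on these libraries where they do the work, as an engineer would, in place of code of your own. Each camera call takes 0.05 s, during which the arm holds its last target. There are 200 camera calls.

## Working session

There is one attempt and no reset: what is moved stays moved. The work goes in short steps, Python scripts to look and compute and a tool call to move; the robot and the scene stay as the last step left them, time stands still between calls to the robot, and variables do not carry over. Pictures are saved under pics/ and viewed, about 8 in all and at most 12, crops included, and the job is handed in when it is done.

Besides the shell and the picture viewer there is one more tool, called after "Call:" as name(argument=value, ...) on one line, values as JSON. apply_moves: Moves the arm, as the interface text tells. Its arguments: {"type":"object","properties":{"rows":{"type":"array","items":{"type":"array","items":{"type":"number"}}},"claw":{"type":"number"}},"required":["rows"]}

```bash
mkdir -p pics; ls
python3 - <<'E'
from plant import *
import cv2,numpy as np
print(sense(),grip_depth)
for n in("side","top"):
    c=calibration(n);print(n,c)
    p,d=get_image(n);np.savez(f"pics/{n}0.npz",p=p,d=d)
    cv2.imwrite(f"pics/{n}0.png",p[:,:,::-1])
E
```

```text
pics
{'time_s': 0.0, 'qpos': array([-1.38197232,  0.46834582, -0.01157994,  1.6035787 ,  0.00600239,
        1.07140946, -0.05628403]), 'joint_vel': array([-0.00110907, -0.00063655,  0.00235882, -0.00082728, -0.00244727,
        0.0001986 , -0.00031501]), 'tau': array([-1.23480801e-03, -5.20567060e+01, -1.29797953e-02, -2.43763286e+01,
       -5.66883688e-02,  1.71503692e-02,  1.48659806e-04]), 'position': array([0.14931562, 0.63219446, 0.30177915]), 'ee_rot': array([-1.56482612,  0.18214686, -0.18204515]), 'contact_force': array([-0.0683471 , -0.74747873,  0.66027667]), 'moment': array([-0.02652242,  0.01444117, -0.00677367]), 'gripper_width': 0.9985007609113459} 0.0694
side {'intrinsics': array([[437.33042697,   0.        , 257.25505869],
       [  0.        , 437.33042697, 188.63401878],
       [  0.        ,   0.        ,   1.        ]]), 'camera_from_world': array([[ 0.9796088 , -0.19973224,  0.02176304, -0.58563737],
       [-0.08573455, -0.51352351, -0.8537817 ,  0.11906333],
       [ 0.18170356,  0.83450622, -0.5201761 ,  1.1597191 ],
       [ 0.        ,  0.        ,  0.        ,  1.        ]])}
top {'intrinsics': array([[492.38542965,   0.        , 254.5553591 ],
       [  0.        , 492.38542965, 187.30415356],
       [  0.        ,   0.        ,   1.        ]]), 'camera_from_world': array([[ 0.01754481, -0.99982963,  0.00573495, -0.06768735],
       [-0.99533429, -0.01800964, -0.09479089,  0.60792436],
       [ 0.09487803, -0.00404511, -0.99548069,  1.54526996],
       [ 0.        ,  0.        ,  0.        ,  1.        ]])}
```

View pics/top0.png

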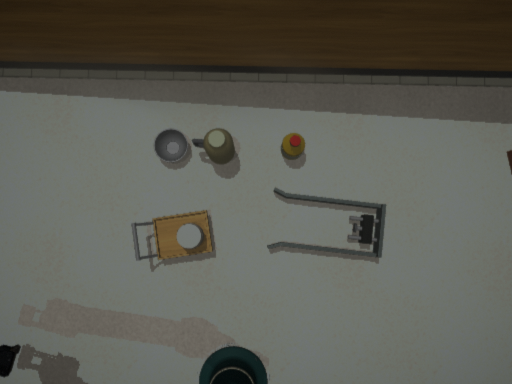

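View pics/side0.png

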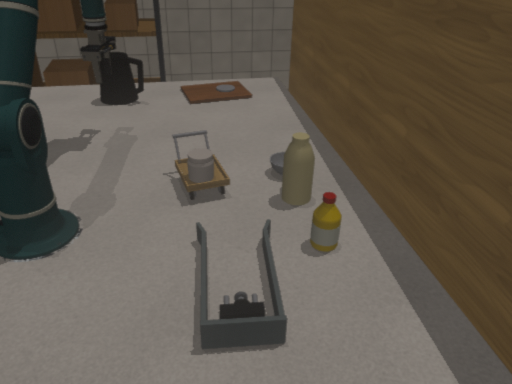

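```bash
cat > h.py <<'E'
import numpy as np,cv2
from plant import *
def ray(n,uv,z):
    c=calibration(n);T=c["camera_from_world"];R=T[:3,:3];o=-R.T@T[:3,3]
    d=R.T@np.linalg.solve(c["intrinsics"],[uv[0],uv[1],1]);return o+d*(z-o[2])/d[2]
def proj(n,P):
    c=calibration(n);q=np.c_[P,np.ones(len(P))]@c["camera_from_world"][:3].T;q=q@c["intrinsics"].T;return q[:,:2]/q[:,2:]
def cloud(n,d):
    c=calibration(n);K=c["intrinsics"];T=c["camera_from_world"]
    v,u=np.indices(d.shape);P=np.stack([(u-K[0,2])/K[0,0]*d,(v-K[1,2])/K[1,1]*d,d],-1)
    return (P-T[:3,3])@T[:3,:3]
def crop(n,p,x,y,w,h,s):
    cv2.imwrite(n,cv2.convertScaleAbs(cv2.resize(p[y:y+h,x:x+w,::-1],None,fx=s,fy=s,interpolation=cv2.INTER_CUBIC),alpha=1.6))
E
python3 - <<'E'
from h import *
z=np.load("pics/top0.npz");p,d=z["p"],z["d"]
W=cloud("top",d)
a=cv2.resize(p[195:275,125:225],None,fx=6,fy=6,interpolation=cv2.INTER_CUBIC)
cv2.imwrite("pics/cad.png",cv2.convertScaleAbs(a[:,:,::-1],alpha=1.6))
crop("pics/bay.png",p,262,180,132,84,6)
# rail tops
def fit(m,name):
    P=W[m];print(name,len(P),P.mean(0).round(4),P.min(0).round(4),P.max(0).round(4));return P
v,u=np.indices(d.shape)
hz=W[...,2]
fit((u>120)&(u<150)&(v>215)&(v<265)&(hz>.10),"bar?")
print(np.round(W[180:262:1,330,2],3))
print("counter z",np.round(np.median(W[300:310,300:400,2]),4))
hsv=cv2.cvtColor(p,cv2.COLOR_RGB2HSV)
m=(u>150)&(u<216)&(v>205)&(v<265)&(hz>.03)&(hz<.075)&(hsv[...,1]>90)
print(cv2.minAreaRect(np.argwhere(m)[:,::-1].astype(np.float32)))
P=fit(m,"tray");print(cv2.minAreaRect(P[:,:2].astype(np.float32)))
P=fit((u>150)&(u<216)&(v>205)&(v<265)&(hz>.115),"jar");print(cv2.minEnclosingCircle(P[:,:2].astype(np.float32)))
m=(u>262)&(u<395)&(v>180)&(v<262)&(hz>.045)&(hz<.09)
P=fit(m,"bay");print(cv2.minAreaRect(P[:,:2].astype(np.float32)))
for uu in (300,320,340):
    r=W[183:262,uu];k=(r[:,2]>.04);print(uu,r[k].round(4).tolist())
E
```

```text
bar? 201 [0.4343 0.284  0.155 ] [ 0.3776 -0.0505  0.1008] [0.4876 0.3071 1.5963]
[-2.000e-03  3.000e-03 -0.000e+00 -5.000e-03  1.000e-03 -2.000e-03
  2.000e-03 -6.000e-03 -2.000e-03  0.000e+00 -1.000e-03  1.000e-03
  4.000e-03  1.000e-03  1.596e+00 -2.000e-03  1.000e-03  2.000e-03
  5.100e-02  5.300e-02  5.500e-02  5.000e-02  4.300e-02  5.000e-03
  0.000e+00  6.000e-03 -1.000e-03 -3.000e-03  2.000e-03 -4.000e-03
  3.000e-03 -5.000e-03  2.000e-03  4.000e-03 -3.000e-03 -6.000e-03
  2.000e-03  1.000e-03  1.000e-03  2.000e-03  5.000e-03  8.000e-03
 -7.000e-03 -6.000e-03 -4.000e-03 -4.000e-03  1.000e-03 -4.000e-03
 -2.000e-03 -1.000e-03  2.000e-03 -1.000e-03  4.000e-03 -0.000e+00
 -4.000e-03  1.000e-03  4.000e-03 -3.000e-03  0.000e+00 -1.000e-03
 -4.000e-03  3.000e-03  3.000e-03  2.000e-03 -1.000e-03 -4.000e-03
  1.000e-03 -3.000e-03  5.100e-02  5.400e-02  5.000e-02  5.400e-02
 -2.000e-03  2.000e-03  2.000e-03  1.000e-03  4.000e-03 -1.000e-03
  0.000e+00 -4.000e-03 -5.000e-03 -0.000e+00]
counter z -0.0004
((182.01466369628906, 234.59780883789062), (41.73311233520508, 54.93541717529297), 8
[... 499 characters left out ...]
684, 0.1886923611164093), 84.74574279785156)
300 [[0.5851, -0.2001, 0.0527], [0.5813, -0.1994, 0.0605], [0.5784, -0.1998, 0.0568], [0.5754, -0.2, 0.0553], [0.4317, -0.2022, 0.0451], [0.4288, -0.2013, 0.0553], [0.4258, -0.201, 0.0582], [0.4226, -0.2015, 0.0538]]
320 [[0.5797, -0.2628, 0.0551], [0.5764, -0.2625, 0.0571], [0.5732, -0.2625, 0.0573], [0.5699, -0.2622, 0.0597], [0.4238, -0.2632, 0.0579], [0.4207, -0.2632, 0.0576], [0.4177, -0.2629, 0.0601], [0.4142, -0.2646, 0.0477]]
340 [[0.5713, -0.3255, 0.0561], [0.5682, -0.3257, 0.055], [0.565, -0.3255, 0.0563], [0.5622, -0.3265, 0.0504], [0.4186, -0.326, 0.0541], [0.4156, -0.3254, 0.0577], [0.4122, -0.3271, 0.0479], [0.4092, -0.3265, 0.0513]]
```

View pics/cad.png

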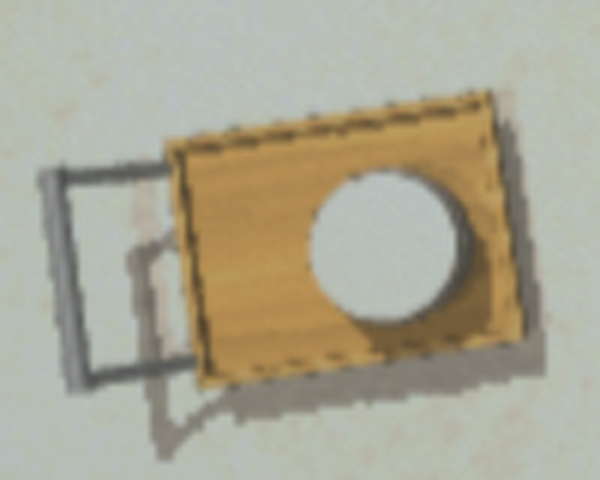

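View pics/bay.png

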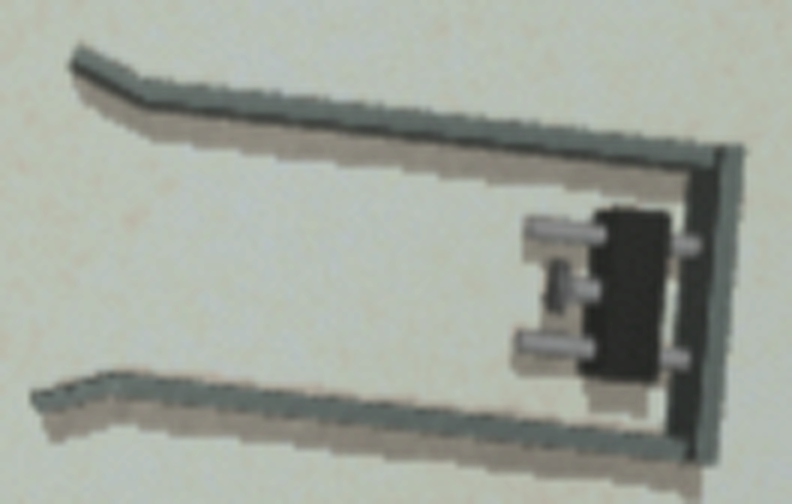

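```bash
cat > m.py <<'E'
from h import *
from scipy.spatial.transform import Rotation as Ro
def cadpose(corn,bar,off,s=6):
    C=np.array([ray("top",(np.array(c)+.5)/s-.5+off,.064)[:2] for c in corn]) # RL FL FR RR
    B=np.array([ray("top",(np.array(c)+.5)/s-.5+off,.125)[:2] for c in bar])
    h=(C[1]+C[2]-C[0]-C[3])/2; L=np.linalg.norm(h); ctr=C.mean(0); n=C[0]+C[1]-C[2]-C[3]
    th=np.arctan2(h[1],h[0])
    print("deck ctr",ctr.round(4),"L",L.round(4),"W",(np.linalg.norm(n)/2).round(4),"yaw deck",th.round(4),"yaw side",(np.arctan2(n[1],n[0])-np.pi/2).round(4))
    b=B[0]-B[1]; print("bar mid",B.mean(0).round(4),"len",np.linalg.norm(b).round(4),"yaw",(np.arctan2(b[1],b[0])-np.pi/2).round(4),"ctr->bar",np.linalg.norm(ctr-B.mean(0)).round(4), "yaw line",np.arctan2(*(ctr-B.mean(0))[::-1]).round(4))
E
python3 - <<'E'
from m import *
# left side of caddy (+y caddy) : heading -y world => left = +x world = image up
cadpose([(165,140),(488,92),(522,340),(203,385)],[(52,170),(79,391)],(125,195))
def b(p,z=.056): return ray("top",(np.array(p)+.5)/6-.5+np.array([262,180]),z)[:2]
for k,q in dict(tin=[(148,102),(693,165)],tout=[(150,78),(715,145)],bin=[(120,372),(690,437)],bout=[(118,397),(685,462)]).items():
    q=[b(x) for x in q];d=q[1]-q[0];print(k,np.round(q,4).tolist(),"yaw",np.arctan2(d[1],d[0]).round(4),np.linalg.norm(d).round(4))
print("wall in top",b((718,147)),b((693,460)),"plunger",b((545,285),.048))
s=sense();R=Ro.from_rotvec(s["ee_rot"]).as_matrix();print(R.round(4))
T=calibration("top")["camera_from_world"];print(-T[:3,:3].T@T[:3,3])
E
```

```text
deck ctr [0.4553 0.1652] L 0.1669 W 0.1282 yaw deck -1.4096 yaw side -1.3941
bar mid [0.4327 0.2939] len 0.1098 yaw -1.4087 ctr->bar 0.1306 yaw line -1.3969
tin [[0.579, -0.1567], [0.5511, -0.4419]] yaw -1.6683 0.2866
tout [[0.5916, -0.1576], [0.5618, -0.4535]] yaw -1.6713 0.2974
bin [[0.4384, -0.1438], [0.4101, -0.4395]] yaw -1.6662 0.2971
bout [[0.4255, -0.1429], [0.3972, -0.4368]] yaw -1.6668 0.2953
wall in top [ 0.56079275 -0.45503487] [ 0.39830551 -0.44096232] plunger [ 0.48740498 -0.36603287]
[[ 9.732e-01 -2.000e-04  2.298e-01]
 [-2.298e-01 -1.500e-03  9.732e-01]
 [ 1.000e-04 -1.000e+00 -1.500e-03]]
[ 0.45966336 -0.05047653  1.59630027]
```

Call:
apply_moves(rows=[[3,0,-2.2,0,-0.03,0],[8,0,-6,0,-0.09,0],[13,0,-9.7,0,-0.15,0],[18,0,-13.5,0,-0.2,0],[23,0,-17.2,0,-0.26,0],[28,0,-21,0,-0.32,0],[33,0,-24.7,0,-0.37,0],[35.4,0,-26.5,0,-0.4,0]], claw=-1)

```text
time_s: 1.1
position: [0.4351, 0.2898, 0.3026]
ee_rot: [-1.568, -0.129, 0.129]
contact_force: [-0.5, 0.3, 0.8]
gripper_width: 1.0
```

Run:
```python
from m import *
p,d=get_image("side");crop("pics/s1.png",p,140,100,130,110,6)
for B in ([.4327,.2939,.125],):print((proj("side",np.array([B]))-[140,100])*6)
s=sense();print(s["time_s"],s["position"],Ro.from_rotvec(s["ee_rot"]).as_matrix().round(4),s["contact_force"])
```

```text
[[300.76883942 206.84245877]]
1.15 [0.43698181 0.28741191 0.3026091 ] [[ 0.9869  0.0016 -0.1612]
 [ 0.1612 -0.0024  0.9869]
 [ 0.0011 -1.     -0.0026]] [ 1.4311791  -2.51119557  0.19312721]
```

View pics/s1.png

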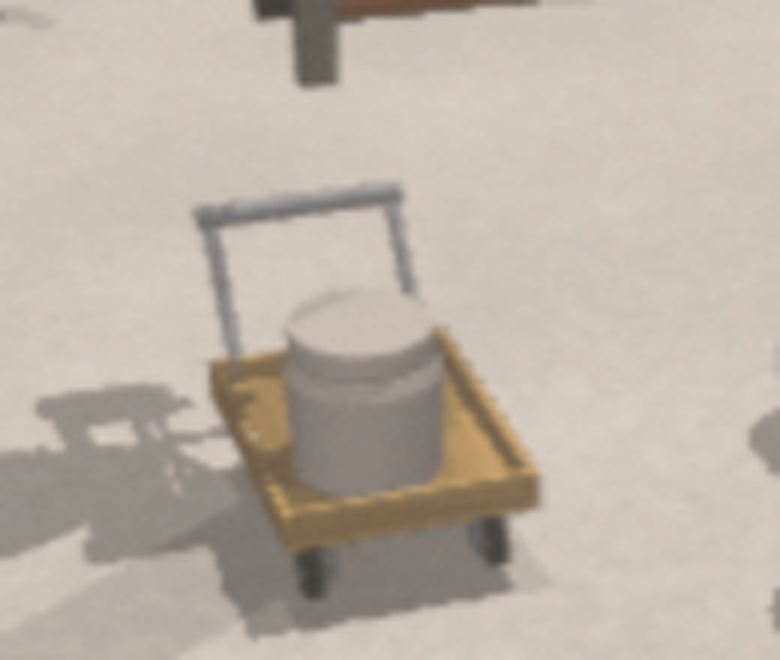

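Call:
apply_moves(rows=[[0,0,0,0,0,0],[0,2,0,0,0,0],[0,5,0,0,0,0],[0,7,0,0,0,0],[0,7,0,0,0,0],[0,7,0,0,0,0]])

```text
time_s: 1.9
position: [0.4326, 0.2946, 0.2333]
ee_rot: [-1.566, -0.134, 0.133]
contact_force: [-0.1, 1.0, -0.1]
gripper_width: 0.996
```

Run:
```python
from m import *
s=sense();R=Ro.from_rotvec(s["ee_rot"]).as_matrix();print(s["time_s"],s["position"],R.round(4),"err to bar in tool cm",(R.T@(np.array([.4327,.2939,.1944])-s["position"])*100).round(2),"yaw",np.arctan2(R[1,2],R[0,2]),s["contact_force"])
```

```text
1.9 [0.4326465  0.29455694 0.23332589] [[ 9.856e-01  5.000e-04 -1.689e-01]
 [ 1.689e-01  8.000e-04  9.856e-01]
 [ 6.000e-04 -1.000e+00  7.000e-04]] err to bar in tool cm [-0.01  3.89 -0.07] yaw 1.7405259091995957 [-0.14950125  0.95345568 -0.12723747]
```

Call:
apply_moves(rows=[[0,2,0,0,0,0],[0,3.9,-0.05,0,0,0],[0,3.9,-0.05,0,0,0],[0,3.9,-0.05,0,0,0]])

```text
time_s: 2.4
position: [0.4335, 0.2935, 0.1949]
ee_rot: [-1.566, -0.133, 0.131]
contact_force: [-0.2, -0.3, -0.1]
gripper_width: 0.996
```

Call:
apply_moves(rows=[[0,0,0,0,0,0],[0,0,0,0,0,0],[0,0,0,0,0,0],[0,0,0,0,0,0],[0,0,0,0,0,0],[0,0,0,0,0,0]], claw=1)

```text
time_s: 3.15
position: [0.433, 0.2928, 0.1936]
ee_rot: [-1.567, -0.132, 0.132]
contact_force: [-0.3, -0.2, 0.3]
gripper_width: 0.37
```

Run:
```python
from m import *
s=sense();R=Ro.from_rotvec(s["ee_rot"]).as_matrix();print(s["time_s"],s["position"],"err to bar in tool cm",(R.T@(np.array([.4327,.2939,.1944])-s["position"])*100).round(2),"yaw",np.arctan2(R[1,2],R[0,2]),s["contact_force"],s["moment"],s["gripper_width"]*92)
```

```text
3.15 [0.43304911 0.29284742 0.19364676] err to bar in tool cm [-0.02 -0.08  0.11] yaw 1.738932494464908 [-0.28087011 -0.21843564  0.27438418] [0.03509456 0.03399844 0.04403885] 34.02131941282877
```

Call:
apply_moves(rows=[[0,0,0,0,0,0],[0,0,0,0,0,0],[0,0,0,0,0,0],[0,0,0,0,0,0],[0,0,0,0,0,0]])

```text
time_s: 3.78
position: [0.4331, 0.2929, 0.1937]
ee_rot: [-1.567, -0.132, 0.132]
contact_force: [-0.1, -0.7, 0.2]
gripper_width: 0.12
```

Run:
```python
from m import *
s=sense();R=Ro.from_rotvec(s["ee_rot"]).as_matrix();print(s["time_s"],s["position"],"yaw",np.arctan2(R[1,2],R[0,2]),s["contact_force"],s["moment"],s["gripper_width"]*92)
```

```text
3.775 [0.43307499 0.29288929 0.19370353] yaw 1.7390095011505364 [-0.10758251 -0.72986258  0.2306855 ] [ 0.10189833 -0.02852787  0.03542409] 11.057473908241922
```

Call:
apply_moves(rows=[[0,0,-0.2,0,0,0],[0,0,-0.6,0,0,0],[0,0,-1.2,0,0,0],[0,0,-1.9,0,0,0],[0,0,-2.6,0,0,0],[0,0,-3.3,0,0,0],[0,0,-4,0,0,0],[0,0,-4.6,0,0,0]])

```text
time_s: 4.78
position: [0.4409, 0.247, 0.1937]
ee_rot: [-1.567, -0.132, 0.132]
contact_force: [0.3, 0.8, -0.2]
gripper_width: 0.119
```

Call:
apply_moves(rows=[[0,0,-0.6,0,0,0],[0,0,-1.1,0,0,0],[0,0,-1.4,0,0,0],[0,0,-1.5,0,0,0],[0,0,-1.5,0,0,0]])

```text
time_s: 5.4
position: [0.4433, 0.2327, 0.1937]
ee_rot: [-1.567, -0.132, 0.132]
contact_force: [-0.5, -0.1, -0.3]
gripper_width: 0.119
```

Run:
```python
from m import *
p,d=get_image("top");x,y=int(proj("top",np.array([[.46,.16,.1]]))[0,0])-40,190
print(x,y);crop("pics/t2.png",p,x,y,120,80,6)
s=sense();R=Ro.from_rotvec(s["ee_rot"]).as_matrix();print(s["time_s"],s["position"],"yaw",np.arctan2(R[1,2],R[0,2]),s["contact_force"],s["moment"],s["gripper_width"]*92)
```

```text
142 190
5.45 [0.4432533  0.23272166 0.19367592] yaw 1.7389985505578265 [ 0.32116403 -0.49662552  0.08439559] [-0.05753684 -0.07043135  0.04328194] 10.93542283282833
```

View pics/t2.png

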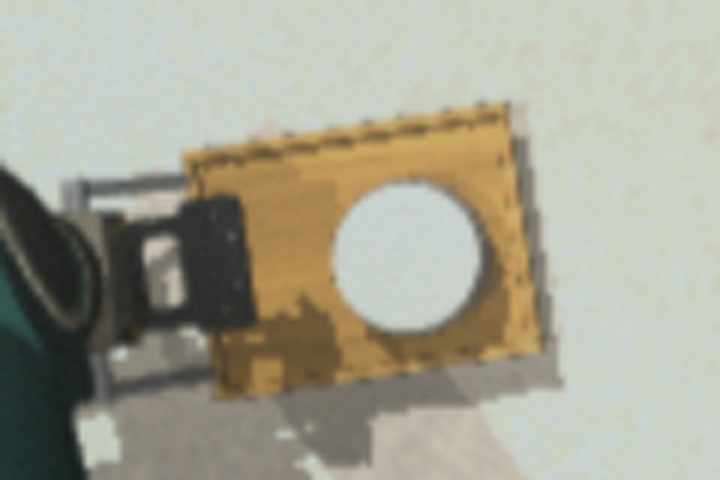

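```bash
cat > plan.py <<'E'
from m import *
M=np.array([.5086,-.1502]);BY=-1.668
u=np.array([np.cos(BY),np.sin(BY)]);n=np.array([-u[1],u[0]])
def bayf(P):P=np.asarray(P)-M;return np.stack([P@u,P@n],-1)
def castor(A,th,phi=0.):  # simulate both castors for dense A (m, bay frame), th
    out=[]
    for yy in (.035,-.035):
        piv=A+np.stack([-.115*np.cos(th)-yy*np.sin(th),-.115*np.sin(th)+yy*np.cos(th)],-1)
        a=th[0]+phi  # wheel sits at piv-.014*(cos a,sin a)
        r=[]
        for i in range(1,len(A)):
            dv=piv[i]-piv[i-1];a+=(dv@np.array([-np.sin(a),np.cos(a)]))/.014;r.append(a-th[i])
        out.append(r)
    return np.array(out)
def rows(H,yaw,k):  # H world Nx2, yaw world; rows relative to sample k
    t=yaw[k]+np.pi; tx=np.array([np.sin(t),-np.cos(t)]);tz=np.array([np.cos(t),np.sin(t)])
    d=(H[k+1:k+9]-H[k])*100
    return [[round(float(a@tx),2),0,round(float(a@tz),2),0,round(float(yaw[k]-y),3),0] for a,y in zip(d,yaw[k+1:k+9])]
E
cat > p1.py <<'E'
from plan import *
from scipy.optimize import minimize
from scipy.interpolate import interp1d
cadpose([(185,153),(507,103),(542,350),(217,398)],[(78,187),(100,398)],(142,190))
s=sense();th0w=-1.4026
H0=s["position"][:2];A0=H0+.19*np.array([np.cos(th0w),np.sin(th0w)])
a0=bayf(A0);h0=th0w-BY;print("A0 bay",a0,"heading",h0, "deck pred",A0-.06*np.array([np.cos(th0w),np.sin(th0w)]))
x1=-.092
def bez(l):
    c=np.array([a0,a0+l[0]*np.array([np.cos(h0),np.sin(h0)]),[x1-l[1],0],[x1,0]]);t=np.linspace(0,1,2001)[:,None]
    return (1-t)**3*c[0]+3*t*(1-t)**2*c[1]+3*t*t*(1-t)*c[2]+t**3*c[3]
def geo(P):
    d=np.gradient(P,axis=0);th=np.unwrap(np.arctan2(d[:,1],d[:,0]));ss=np.r_[0,np.cumsum(np.hypot(*np.diff(P,axis=0).T))];return th,ss
def cost(l):
    if min(l)<.01:return 1e3
    P=bez(l);th,ss=geo(P);return np.abs(np.gradient(th,ss)).max()
r=minimize(cost,[.05,.06],method="Nelder-Mead");P=bez(r.x);th,ss=geo(P)
print("kmax",r.fun,r.x,"len",ss[-1],"th max",th.max())
# append straight
P=np.r_[P,np.c_[np.linspace(x1+1e-5,.16,2000),np.zeros(2000)]];th=np.r_[th,np.zeros(2000)];ss=np.r_[0,np.cumsum(np.hypot(*np.diff(P,axis=0).T))]
c=castor(P,th);
for x in (-.125,-.11,-.092,-.075,-.064,-.05,-.025):
    i=np.argmax(P[:,0]>x);print("A x",x,"nose",round(x+.025,3),"castors",c[:,i-1].round(3),"th",th[i].round(3))
np.savez("path.npz",P=P,th=th,ss=ss)
# handle path in world
Aw=M+P[:,:1]*u+P[:,1:]*n;yw=th+BY;H=Aw-.19*np.c_[np.cos(yw),np.sin(yw)]
hs=np.r_[0,np.cumsum(np.hypot(*np.diff(H,axis=0).T)+0*ss[1:])]
# param: progress = max-ish of A and H travel
g=np.r_[0,np.cumsum(np.maximum(np.diff(ss),np.diff(hs)))]
i1=np.argmax(P[:,0]>-.045);L=g[i1];step=.0062
N=int(np.ceil(L/step))+4;print("L",L,"N",N)
q=np.linspace(0,1,N+1);q=L*(q+ (lambda e:(np.clip(q/e,0,1)**1-1)*0)(.1))
# trapezoid ramp: 4 rows up/down
v=np.minimum(1,np.minimum((np.arange(N)+1)/5,(N-np.arange(N))/5));q=L*np.r_[0,np.cumsum(v)]/v.sum()
Hq=np.stack([np.interp(q,g,H[:,j]) for j in (0,1)],-1);yq=np.interp(q,g,yw)
np.savez("ref.npz",H=Hq,yaw=yq)
for k in range(0,N,8):print(k,Hq[min(k+8,N)].round(4),(yq[min(k+8,N)]+np.pi).round(3));[print(x) for x in rows(Hq,yq,k)]
E
python3 p1.py
```

```text
deck ctr [0.4658 0.1035] L 0.1686 W 0.1279 yaw deck -1.4031 yaw side -1.4076
bar mid [0.4426 0.2322] len 0.1046 yaw -1.4303 ctr->bar 0.1308 yaw line -1.3929
A0 bay [-0.19142446 -0.05236493] heading 0.26539999999999986 deck pred [0.46501587 0.10455618]
kmax 15.029463741074323 [0.04127249 0.05074497] len 0.11498682223759893 th max 0.730476188829912
A x -0.125 nose -0.1 castors [0.809 1.124] th 0.468
A x -0.11 nose -0.085 castors [0.924 1.374] th 0.231
A x -0.092 nose -0.067 castors [0.86  1.303] th 0.0
A x -0.075 nose -0.05 castors [0.269 0.443] th 0.0
A x -0.064 nose -0.039 castors [0.122 0.203] th 0.0
A x -0.05 nose -0.025 castors [0.045 0.074] th 0.0
A x -0.025 nose 0.0 castors [0.007 0.012] th 0.0
L 0.30837581247686613 N 54
0 [0.4127 0.2118] 1.923
[-0.11, 0, -0.04, 0, -0.006, 0]
[-0.35, 0, -0.13, 0, -0.018, 0]
[-0.69, 0, -0.26, 0, -0.037, 0]
[-1.15, 0, -0.45, 0, -0.061, 0]
[-1.71, 0, -0.7, 0, -0.092, 0]
[-2.27, 0, -0.96, 0, -0.122, 0]
[-2.82, 0, -1.25, 0, -0.153, 0]
[-3.35, 0, -1.55, 0, -0.184, 0]
8 [0.3829 0.1731] 2.157
[-0.57, 0, -0.22, 0, -0.03, 0]
[-1.14, 0, -0.47, 0, -0.061, 0
[... 736 characters left out ...]
0.1421] 1.604
[0.58, 0, -0.21, 0, 0.031, 0]
[1.15, 0, -0.44, 0, 0.061, 0]
[1.72, 0, -0.69, 0, 0.092, 0]
[2.27, 0, -0.96, 0, 0.122, 0]
[2.82, 0, -1.25, 0, 0.153, 0]
[3.35, 0, -1.56, 0, 0.183, 0]
[3.87, 0, -1.88, 0, 0.214, 0]
[4.38, 0, -2.23, 0, 0.244, 0]
40 [0.5338 0.1082] 1.474
[0.57, 0, -0.24, 0, 0.03, 0]
[1.12, 0, -0.51, 0, 0.06, 0]
[1.67, 0, -0.8, 0, 0.09, 0]
[2.2, 0, -1.12, 0, 0.119, 0]
[2.34, 0, -1.62, 0, 0.13, 0]
[2.26, 0, -2.23, 0, 0.13, 0]
[2.18, 0, -2.85, 0, 0.13, 0]
[2.1, 0, -3.46, 0, 0.13, 0]
48 [0.5314 0.0837] 1.474
[-0.0, 0, -0.62, 0, 0.0, 0]
[-0.0, 0, -1.23, 0, 0.0, 0]
[-0.0, 0, -1.73, 0, 0.0, 0]
[-0.0, 0, -2.1, 0, 0.0, 0]
[-0.0, 0, -2.34, 0, 0.0, 0]
[-0.0, 0, -2.47, 0, 0.0, 0]
```

Call:
apply_moves(rows=[[-0.1,0,-0.05,0,-0.005,0],[-0.35,0,-0.15,0,-0.02,0],[-0.7,0,-0.25,0,-0.035,0],[-1.15,0,-0.45,0,-0.06,0],[-1.7,0,-0.7,0,-0.09,0],[-2.25,0,-0.95,0,-0.12,0],[-2.8,0,-1.25,0,-0.155,0],[-3.35,0,-1.55,0,-0.185,0]])

```text
time_s: 6.45
position: [0.4125, 0.2115, 0.1937]
ee_rot: [-1.553, -0.279, 0.279]
contact_force: [0.2, -0.1, -0.6]
gripper_width: 0.119
```

Call:
apply_moves(rows=[[-0.55,0,-0.2,0,-0.03,0],[-1.15,0,-0.45,0,-0.06,0],[-1.7,0,-0.75,0,-0.09,0],[-2.25,0,-1.05,0,-0.12,0],[-2.75,0,-1.4,0,-0.15,0],[-3.25,0,-1.75,0,-0.18,0],[-3.7,0,-2.15,0,-0.205,0],[-4.15,0,-2.6,0,-0.235,0]])

```text
time_s: 7.45
position: [0.3827, 0.1727, 0.1937]
ee_rot: [-1.521, -0.462, 0.462]
contact_force: [-0.1, -0.4, -0.6]
gripper_width: 0.117
```

Run:
```python
from m import *
p,d=get_image("top")
print(proj("top",np.array([[.44,.08,.06]])));crop("pics/t3.png",p,150,190,120,80,6)
s=sense();R=Ro.from_rotvec(s["ee_rot"]).as_matrix();print(s["time_s"],s["position"],"yaw",np.arctan2(R[1,2],R[0,2]),s["contact_force"],s["moment"],s["gripper_width"]*92)
```

```text
[[209.536688   239.81653114]]
7.5 [0.38237043 0.1719032  0.19359993] yaw 2.1611601838264525 [-0.42769195 -0.73148902  0.38219566] [-0.03368416  0.04576533  0.10525337] 10.987727059501722
```

View pics/t3.png

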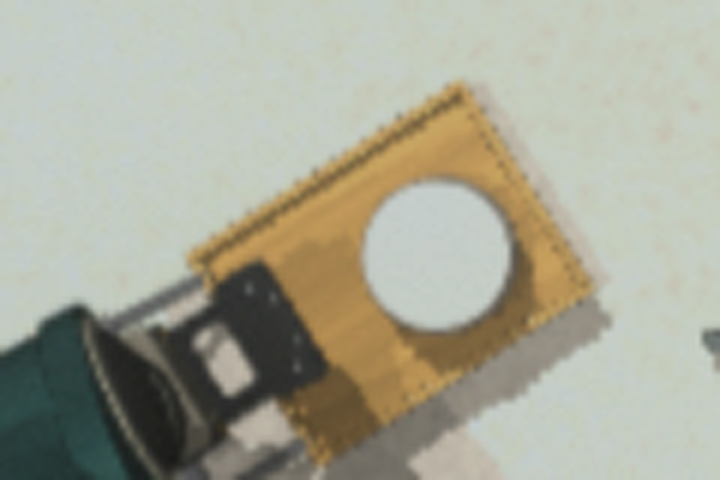

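Call:
apply_moves(rows=[[-0.45,0,-0.4,0,-0.025,0],[-0.75,0,-0.95,0,-0.04,0],[-0.85,0,-1.55,0,-0.045,0],[-0.6,0,-2.1,0,-0.035,0],[-0.15,0,-2.55,0,-0.015,0],[0.3,0,-2.95,0,0.01,0],[0.85,0,-3.3,0,0.04,0],[1.35,0,-3.6,0,0.07,0]])

```text
time_s: 8.5
position: [0.4146, 0.1508, 0.1937]
ee_rot: [-1.533, -0.405, 0.404]
contact_force: [-0.4, 0.8, -0.4]
gripper_width: 0.119
```

Call:
apply_moves(rows=[[0.55,0,-0.3,0,0.03,0],[1.1,0,-0.55,0,0.06,0],[1.65,0,-0.85,0,0.09,0],[2.2,0,-1.1,0,0.12,0],[2.75,0,-1.4,0,0.15,0],[3.3,0,-1.7,0,0.18,0],[3.8,0,-2.05,0,0.21,0],[4.35,0,-2.35,0,0.24,0]])

```text
time_s: 9.5
position: [0.4639, 0.1517, 0.1937]
ee_rot: [-1.56, -0.217, 0.217]
contact_force: [-0.8, -0.4, 0.0]
gripper_width: 0.119
```

Run:
```python
from plan import *
print("prev look:");cadpose([(190,262),(462,82),(598,290),(322,468)],[(78,187),(100,398)],(150,190))
H=np.array([.3827,.1727]);t=-.982;print("pred ctr",H+.13*np.array([np.cos(t),np.sin(t)]))
p,d=get_image("top");crop("pics/t4.png",p,185,175,120,80,6)
s=sense();R=Ro.from_rotvec(s["ee_rot"]).as_matrix();y=np.arctan2(R[1,2],R[0,2]);t=y-np.pi;e=np.array([np.cos(t),np.sin(t)]);print(s["time_s"],s["position"],"yaw",y,s["contact_force"],s["moment"],s["gripper_width"]*92,"pred ctr",s["position"][:2]+.13*e,"A bay",bayf(s["position"][:2]+.19*e))
```

```text
prev look:
deck ctr [0.4539 0.0627] L 0.168 W 0.1272 yaw deck -0.9742 yaw side -0.9715
bar mid [0.443  0.2085] len 0.1046 yaw -1.4318 ctr->bar 0.1462 yaw line -1.4961
pred ctr [0.45489686 0.06459073]
9.55 [0.46470881 0.15166976 0.19374719] yaw 1.8456570288458507 [ 0.49912738  0.6721687  -0.88055197] [-0.00098781 -0.0797025  -0.08257265] 10.768978092040307 pred ctr [0.49999248 0.02654957] A bay [-0.11918512 -0.00390819]
```

View pics/t4.png

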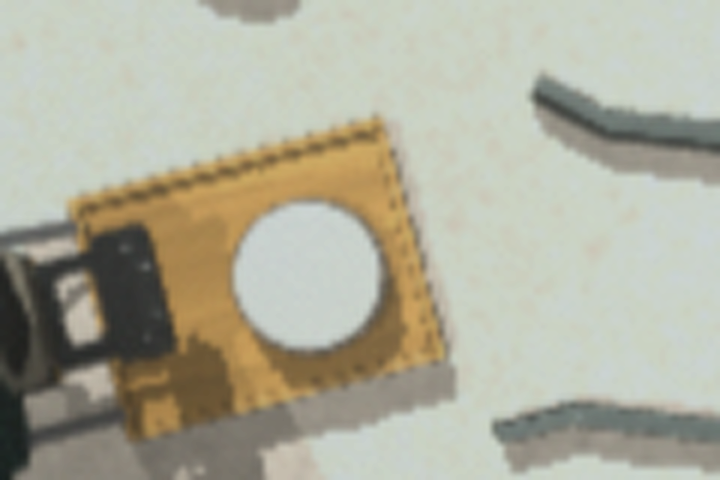

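Run:
```python
from plan import *
cadpose([(70,203),(378,117),(450,358),(137,440)],[(78,187),(100,398)],(185,175))
C=np.array([.5012,.0255])
q=np.load("path.npz");i=np.argmin(abs(q["P"][:,0]+.1192));print(q["P"][i],q["th"][i])
```

```text
deck ctr [0.4989 0.0247] L 0.1662 W 0.1287 yaw deck -1.2889 yaw side -1.2651
bar mid [0.4893 0.1059] len 0.1052 yaw -1.4387 ctr->bar 0.0817 yaw line -1.4534
[-0.11921074 -0.00486938] 0.37547934286104956
```

Call:
apply_moves(rows=[[0.6,0,-0.2,0,0.03,0],[1.15,0,-0.45,0,0.06,0],[1.7,0,-0.7,0,0.09,0],[2.25,0,-0.95,0,0.12,0],[2.8,0,-1.25,0,0.155,0],[3.35,0,-1.55,0,0.185,0],[3.85,0,-1.9,0,0.215,0],[4.4,0,-2.25,0,0.245,0]])

```text
time_s: 10.55
position: [0.5124, 0.142, 0.1937]
ee_rot: [-1.571, -0.024, 0.024]
contact_force: [-0.2, 0.9, 0.4]
gripper_width: 0.125
```

Call:
apply_moves(rows=[[0.55,0,-0.25,0,0.03,0],[1.1,0,-0.5,0,0.06,0],[1.65,0,-0.8,0,0.09,0],[2.1,0,-1.1,0,0.115,0],[2.3,0,-1.3,0,0.13,0],[2.3,0,-1.35,0,0.13,0]])

```text
time_s: 11.3
position: [0.5356, 0.1293, 0.1937]
ee_rot: [-1.57, 0.076, -0.076]
contact_force: [0.5, -0.1, -0.3]
gripper_width: 0.119
```

Run:
```python
from plan import *
p,d=get_image("top");crop("pics/t5.png",p,195,175,125,80,6)
s=sense();R=Ro.from_rotvec(s["ee_rot"]).as_matrix();y=np.arctan2(R[1,2],R[0,2]);t=y-np.pi;e=np.array([np.cos(t),np.sin(t)]);print(s["time_s"],s["position"],"yaw",y,t,s["contact_force"],s["moment"],s["gripper_width"]*92,"pred ctr",s["position"][:2]+.13*e,"A bay",bayf(s["position"][:2]+.19*e),bayf(s["position"][:2]))
```

```text
11.35 [0.5354716  0.12925882 0.19370629] yaw 1.4738676614973347 -1.6677249920924584 [-0.38329569  0.67342894  0.89390697] [ 0.02300506 -0.08408521  0.09731219] 11.039772764683136 pred ctr [ 5.22890592e-01 -1.30972155e-04] A bay [-0.09074753 -0.00032467] [-0.28074752 -0.00037692]
```

View pics/t5.png

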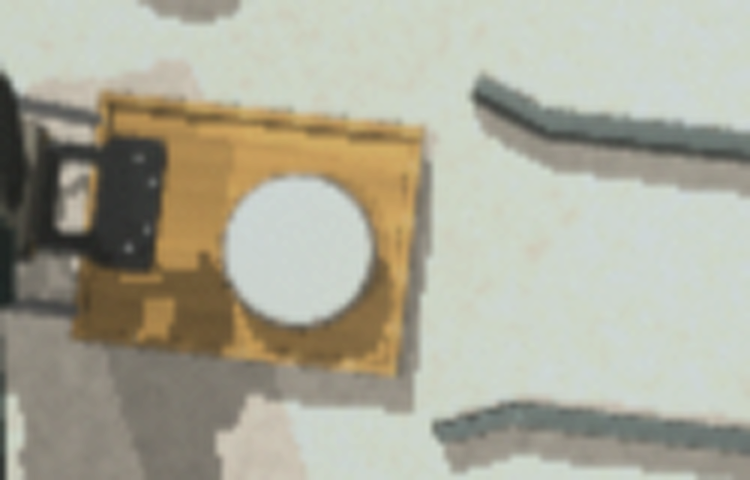

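Run:
```python
from plan import *
off=(195,175)
cadpose([(101,93),(424,127),(398,377),(73,338)],[(78,187),(100,398)],off)
f=lambda p,z:bayf(ray("top",(np.array(p)+.5)/6-.5+off,z)[:2]).round(4)
for c in [(101,93),(424,127),(398,377),(73,338)]:print(f(c,.064))
for c in [(547,130),(745,156),(517,402),(745,427)]:print("rail",f(c,.056))
```

```text
deck ctr [ 0.523  -0.0007] L 0.169 W 0.1289 yaw deck -1.6651 yaw side -1.6585
bar mid [0.4898 0.0761] len 0.1052 yaw -1.4406 ctr->bar 0.0837 yaw line -1.1635
[-0.2353  0.0634]
[-0.0663  0.0651]
[-0.0651 -0.065 ]
[-0.2341 -0.0643]
rail [-0.002   0.0716]
rail [0.1023 0.0699]
rail [-0.0022 -0.0708]
rail [ 0.1167 -0.0701]
```

Call:
apply_moves(rows=[[0,0,-0.2,0,0,0],[0,0,-0.6,0,0,0],[0,0,-1.2,0,0,0],[0,0,-1.9,0,0,0],[0,0,-2.6,0,0,0],[0,0,-3.3,0,0,0],[0,0,-4,0,0,0],[0,0,-4.7,0,0,0]])

```text
time_s: 12.35
position: [0.5309, 0.0821, 0.1937]
ee_rot: [-1.569, 0.076, -0.076]
contact_force: [-0.1, -0.4, 0.4]
gripper_width: 0.121
```

Call:
apply_moves(rows=[[0,0,-0.7,0,0,0],[0,0,-1.4,0,0,0],[0,0,-2.1,0,0,0],[0,0,-2.7,0,0,0],[0,0,-3.3,0,0,0],[0,0,-3.8,0,0,0],[0,0,-4.1,0,0,0],[0,0,-4.2,0,0,0]])

```text
time_s: 13.35
position: [0.5269, 0.0407, 0.1937]
ee_rot: [-1.569, 0.076, -0.076]
contact_force: [1.1, 0.8, 0.5]
gripper_width: 0.121
```

Run:
```python
from plan import *
p,d=get_image("top");crop("pics/t6.png",p,220,175,125,85,6)
s=sense();R=Ro.from_rotvec(s["ee_rot"]).as_matrix();y=np.arctan2(R[1,2],R[0,2]);t=y-np.pi;e=np.array([np.cos(t),np.sin(t)]);print(s["time_s"],s["position"],"yaw",y,t,s["contact_force"],s["moment"],s["gripper_width"]*92,"A bay",bayf(s["position"][:2]+.19*e),bayf(s["position"][:2]))
```

```text
13.4 [0.52682186 0.04067893 0.19368484] yaw 1.4737897930650248 -1.6678028605247683 [ 0.24661176 -0.2792288   0.52501462] [-0.10735912 -0.06379069  0.05845729] 11.173678418196108 A bay [-0.00174632 -0.00035163] [-0.19174632 -0.00038909]
```

View pics/t6.png

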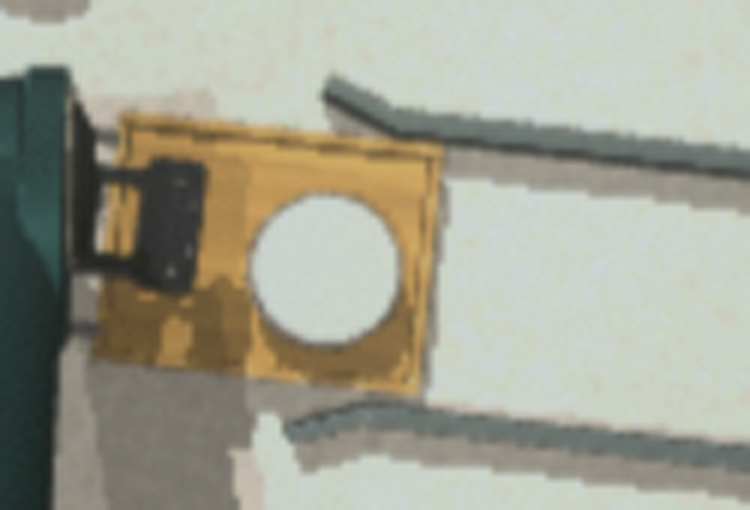

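Call:
apply_moves(rows=[[0,0,-0.2,0,0,0],[0,0,-0.6,0,0,0],[0,0,-1.2,0,0,0],[0,0,-1.8,0,0,0],[0,0,-2.4,0,0,0],[0,0,-3,0,0,0],[0,0,-3.6,0,0,0],[0,0,-4.2,0,0,0]])

```text
time_s: 14.4
position: [0.5228, -0.0014, 0.1937]
ee_rot: [-1.569, 0.076, -0.076]
contact_force: [1.8, 1.6, 1.0]
gripper_width: 0.119
```

Run:
```python
from plan import *
cadpose([(120,114),(442,147),(418,396),(93,358)],[(78,187),(100,398)],(220,175))
f=lambda p,z:bayf(ray("top",(np.array(p)+.5)/6-.5+(220,175),z)[:2]).round(4)
for c in [(120,114),(442,147),(418,396),(93,358)]:print(f(c,.064))
s=sense();print(s["contact_force"],s["moment"],s["joint_vel"].round(3))
```

```text
deck ctr [ 0.5142 -0.0886] L 0.1686 W 0.1283 yaw deck -1.6622 yaw side -1.6584
bar mid [0.4911 0.0017] len 0.1052 yaw -1.4453 ctr->bar 0.0932 yaw line -1.3209
[-0.1467  0.0626]
[0.0217 0.0648]
[ 0.0232 -0.0647]
[-0.1457 -0.0645]
[1.79055976 1.61504609 0.96451701] [ 0.10009339 -0.15739727  0.07885646] [ 0.081 -0.005  0.011  0.012 -0.004 -0.003  0.096]
```

Call:
apply_moves(rows=[[0,0,-0.6,0,0,0],[0,0,-1.2,0,0,0],[0,0,-1.8,0,0,0],[0,0,-2.4,0,0,0],[0,0,-3,0,0,0],[0,0,-3.6,0,0,0],[0,0,-4.2,0,0,0],[0,0,-4.8,0,0,0]])

```text
time_s: 15.4
position: [0.5181, -0.0491, 0.1937]
ee_rot: [-1.569, 0.076, -0.076]
contact_force: [0.9, 0.8, 0.9]
gripper_width: 0.123
```

Call:
apply_moves(rows=[[0,0,-0.6,0,0,0],[0,0,-1.2,0,0,0],[0,0,-1.8,0,0,0],[0,0,-2.4,0,0,0],[0,0,-2.9,0,0,0],[0,0,-3.3,0,0,0],[0,0,-3.6,0,0,0],[0,0,-3.8,0,0,0]])

```text
time_s: 16.4
position: [0.5145, -0.0866, 0.1937]
ee_rot: [-1.569, 0.076, -0.076]
contact_force: [1.7, -0.1, -0.1]
gripper_width: 0.117
```

Run:
```python
from plan import *
p,d=get_image("top");crop("pics/t7.png",p,255,175,145,95,5)
s=sense();R=Ro.from_rotvec(s["ee_rot"]).as_matrix();y=np.arctan2(R[1,2],R[0,2]);t=y-np.pi;e=np.array([np.cos(t),np.sin(t)]);print(s["time_s"],s["position"],"yaw",y,t,s["contact_force"],s["moment"],s["gripper_width"]*92,"nose bay",bayf(s["position"][:2]+.215*e),bayf(s["position"][:2]))
```

```text
16.45 [ 0.51440694 -0.08690656  0.19367945] yaw 1.473643216969773 -1.66794943662002 [0.80551546 0.05803626 0.54458545] [-0.04622704 -0.16236681  0.12378377] 11.036666584630318 nose bay [ 0.15144177 -0.00035227] [-0.06355823 -0.00036314]
```

View pics/t7.png

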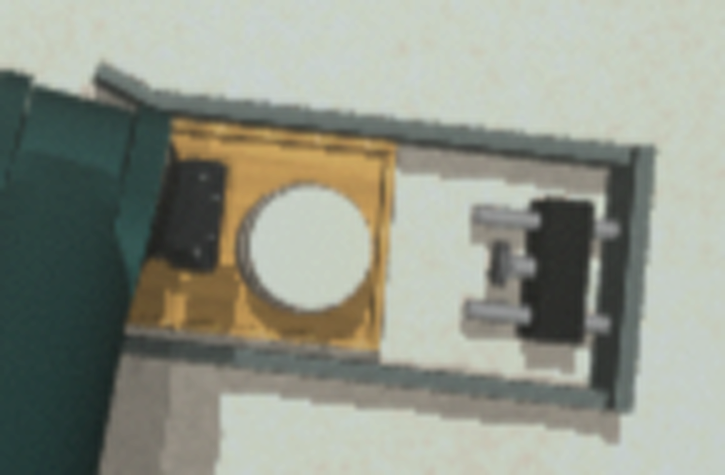

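Call:
apply_moves(rows=[[0,0,-0.4,0,0,0],[0,0,-1,0,0,0],[0,0,-1.6,0,0,0],[0,0,-2.2,0,0,0],[0,0,-2.7,0,0,0],[0,0,-3.1,0,0,0],[0,0,-3.4,0,0,0],[0,0,-3.6,0,0,0]])

```text
time_s: 17.45
position: [0.511, -0.1225, 0.1937]
ee_rot: [-1.569, 0.076, -0.076]
contact_force: [1.2, -0.1, 0.4]
gripper_width: 0.12
```

Call:
apply_moves(rows=[[0,0,-0.2,0,0,0],[0,0,-0.4,0,0,0],[0,0,-0.6,0,0,0],[0,0,-0.8,0,0,0],[0,0,-1,0,0,0],[0,0,-1.2,0,0,0],[0,0,-1.3,0,0,0],[0,0,-1.4,0,0,0]])

```text
time_s: 18.45
position: [0.5096, -0.1364, 0.1937]
ee_rot: [-1.569, 0.076, -0.076]
contact_force: [0.2, -0.3, 0.9]
gripper_width: 0.119
```

```bash
cat > st.py <<'E'
from plan import *
import sys
s=sense();R=Ro.from_rotvec(s["ee_rot"]).as_matrix();y=np.arctan2(R[1,2],R[0,2]);t=y-np.pi;e=np.array([np.cos(t),np.sin(t)]);f=s["contact_force"];print(s["time_s"],"F along bay",f[:2]@u,"lat",f[:2]@n,"z",f[2],s["moment"].round(3),s["gripper_width"]*92,"nose bay",bayf(s["position"][:2]+.215*e),s["position"])
E
python3 st.py
```

```text
18.45 F along bay 0.2372009651851105 lat 0.26210900109747326 z 0.8798253458065326 [ 0.079 -0.192  0.151] 10.912992594549982 nose bay [ 0.20112097 -0.00026672] [ 0.50962449 -0.13635505  0.19369842]
```

Call:
apply_moves(rows=[[0,0,-0.1,0,0,0],[0,0,-0.2,0,0,0],[0,0,-0.3,0,0,0],[0,0,-0.4,0,0,0],[0,0,-0.5,0,0,0],[0,0,-0.6,0,0,0],[0,0,-0.7,0,0,0],[0,0,-0.8,0,0,0]])

```text
time_s: 19.45
position: [0.5089, -0.1443, 0.1937]
ee_rot: [-1.569, 0.076, -0.076]
contact_force: [1.1, 0.2, 0.9]
gripper_width: 0.121
```

Call:
apply_moves(rows=[[0,0,-0.1,0,0,0],[0,0,-0.2,0,0,0],[0,0,-0.3,0,0,0],[0,0,-0.4,0,0,0],[0,0,-0.5,0,0,0],[0,0,-0.6,0,0,0],[0,0,-0.7,0,0,0],[0,0,-0.8,0,0,0]])

```text
time_s: 20.45
position: [0.5081, -0.1522, 0.1937]
ee_rot: [-1.569, 0.076, -0.076]
contact_force: [1.0, -0.3, 1.4]
gripper_width: 0.122
```

```bash
python3 st.py
```

```text
20.45 F along bay 0.19326085137926993 lat 0.9955200017099223 z 1.393750066289219 [ 0.04  -0.241  0.133] 11.196680825544442 nose bay [ 0.21708855 -0.00022218] [ 0.50809959 -0.15224968  0.19370926]
```

Call:
apply_moves(rows=[[0,0,-0.1,0,0,0],[0,0,-0.2,0,0,0],[0,0,-0.3,0,0,0],[0,0,-0.4,0,0,0],[0,0,-0.5,0,0,0],[0,0,-0.6,0,0,0]])

```text
time_s: 21.2
position: [0.5077, -0.1574, 0.1937]
ee_rot: [-1.568, 0.076, -0.076]
contact_force: [2.2, 3.1, 1.2]
gripper_width: 0.122
```

```bash
python3 st.py
```

```text
21.2 F along bay -3.2556483413947515 lat 1.9411938566568863 z 1.1777851389702827 [ 0.857 -0.316  0.126] 11.201961816272048 nose bay [ 2.22257414e-01 -3.19883019e-05] [ 0.50767448 -0.15740167  0.19370352]
```

Call:
apply_moves(rows=[[0,0,-0.1,0,0,0],[0,0,-0.2,0,0,0],[0,0,-0.3,0,0,0],[0,0,-0.4,0,0,0],[0,0,-0.5,0,0,0],[0,0,-0.5,0,0,0]])

```text
time_s: 21.95
position: [0.507, -0.1634, 0.1937]
ee_rot: [-1.57, 0.076, -0.076]
contact_force: [1.9, 3.3, 2.3]
gripper_width: 0.121
```

```bash
python3 st.py
```

```text
21.95 F along bay -3.4290204971412916 lat 1.5673693627993208 z 2.2557564928043865 [ 0.71  -0.332  0.247] 11.152192355024072 nose bay [ 0.22826905 -0.00028708] [ 0.50699692 -0.16337567  0.19369985]
```

Call:
apply_moves(rows=[[0,0,-0.1,0,0,0],[0,0,-0.2,0,0,0],[0,0,-0.3,0,0,0],[0,0,-0.3,0,0,0]])

```text
time_s: 22.45
position: [0.5067, -0.1663, 0.1937]
ee_rot: [-1.57, 0.076, -0.076]
contact_force: [1.5, 3.3, 0.7]
gripper_width: 0.122
```

```bash
python3 st.py
```

```text
22.45 F along bay -3.4591009496180654 lat 1.166710611578456 z 0.6993063101955069 [ 0.673 -0.364  0.154] 11.243010967502423 nose bay [ 0.23122923 -0.00026101] [ 0.50670698 -0.16632162  0.19369754]
```

Call:
apply_moves(rows=[[0,0,-0.1,0,0,0],[0,0,-0.15,0,0,0],[0,0,-0.2,0,0,0],[0,0,-0.2,0,0,0]])

```text
time_s: 22.95
position: [0.5065, -0.1682, 0.1937]
ee_rot: [-1.57, 0.076, -0.076]
contact_force: [1.4, 3.4, 2.4]
gripper_width: 0.12
```

```bash
python3 st.py
```

```text
22.95 F along bay -3.528008710018165 lat 1.0127414519726115 z 2.432109409140366 [ 0.772 -0.333  0.159] 11.017427468497694 nose bay [ 2.33132169e-01 -2.29819230e-04] [ 0.5065431  -0.16821761  0.19370726]
```

Call:
apply_moves(rows=[[0,0,-0.1,0,0,0],[0,0,-0.15,0,0,0],[0,0,-0.2,0,0,0],[0,0,-0.2,0,0,0]])

```text
time_s: 23.45
position: [0.5065, -0.1696, 0.1937]
ee_rot: [-1.569, 0.076, -0.076]
contact_force: [1.6, 5.0, 3.2]
gripper_width: 0.12
```

```bash
python3 st.py
```

```text
23.45 F along bay -5.134132686674477 lat 1.1135895904747872 z 3.1623362357083216 [ 1.208 -0.411  0.186] 11.05955591693644 nose bay [ 2.34474533e-01 -9.61912900e-05] [ 0.50645077 -0.16955739  0.19369977]
```

Call:
apply_moves(rows=[[0,0,-0.1,0,0,0],[0,0,-0.15,0,0,0],[0,0,-0.15,0,0,0]])

```text
time_s: 23.82
position: [0.5064, -0.1704, 0.1937]
ee_rot: [-1.568, 0.075, -0.075]
contact_force: [3.1, 6.2, 2.5]
gripper_width: 0.115
```

```bash
python3 st.py
```

```text
23.825 F along bay -6.497097814947872 lat 2.4401640912839317 z 2.492248301586144 [ 1.581 -0.423  0.177] 10.621758062245709 nose bay [2.35319882e-01 6.00143076e-05] [ 0.50644976 -0.17040672  0.19372043]
```

Call:
apply_moves(rows=[[0,0,-0.1,0,0,0],[0,0,-0.15,0,0,0],[0,0,-0.15,0,0,0]])

```text
time_s: 24.2
position: [0.5064, -0.1712, 0.1937]
ee_rot: [-1.567, 0.075, -0.075]
contact_force: [2.7, 9.0, 2.6]
gripper_width: 0.117
```

```bash
python3 st.py
```

```text
24.2 F along bay -9.261502651323166 lat 1.842569252746117 z 2.6215337553180897 [ 1.861 -0.438  0.128] 10.79289063667751 nose bay [2.36120180e-01 2.32454171e-04] [ 0.50644534 -0.17121052  0.19373509]
```

Call:
apply_moves(rows=[[0,0,-0.05,0,0,0],[0,0,-0.08,0,0,0],[0,0,-0.08,0,0,0],[0,0,-0.08,0,0,0]])

```text
time_s: 24.7
position: [0.5065, -0.1716, 0.1937]
ee_rot: [-1.567, 0.075, -0.075]
contact_force: [1.8, 9.3, 3.3]
gripper_width: 0.118
```

```bash
python3 st.py
```

```text
24.7 F along bay -9.458500653322389 lat 0.9104599008766296 z 3.3259591122505294 [ 2.108 -0.499  0.124] 10.880341698463196 nose bay [0.23649136 0.00036382] [ 0.50645969 -0.171585    0.1937431 ]
```

Call:
apply_moves(rows=[[0,0,0.03,0,0,0],[0,0,0.06,0,0,0],[0,0,0.09,0,0,0],[0,0,0.12,0,0,0],[0,0,0.15,0,0,0],[0,0,0.15,0,0,0]])

```text
time_s: 25.45
position: [0.5065, -0.1707, 0.1937]
ee_rot: [-1.567, 0.075, -0.075]
contact_force: [2.4, 8.4, 3.5]
gripper_width: 0.119
```

```bash
python3 st.py
```

```text
25.45 F along bay -8.558183789504568 lat 1.564059395175625 z 3.5188515717463345 [ 1.72  -0.49   0.181] 10.948182749144827 nose bay [2.35617266e-01 2.30140375e-04] [ 0.50647651 -0.17070828  0.19368808]
```

Call:
apply_moves(rows=[[0,0,0.03,0,0,0],[0,0,0.06,0,0,0],[0,0,0.09,0,0,0],[0,0,0.12,0,0,0],[0,0,0.15,0,0,0],[0,0,0.15,0,0,0]])

```text
time_s: 26.2
position: [0.5065, -0.1699, 0.1937]
ee_rot: [-1.568, 0.076, -0.075]
contact_force: [2.0, 6.4, 1.5]
gripper_width: 0.117
```

```bash
python3 st.py
```

```text
26.2 F along bay -6.524967720231766 lat 1.3537860427602653 z 1.4834821933105489 [ 1.398 -0.332  0.211] 10.799854026458693 nose bay [2.34855209e-01 2.40768654e-05] [ 0.50645704 -0.16994055  0.19368769]
```

Call:
apply_moves(rows=[[0,0,0.03,0,0,0],[0,0,0.06,0,0,0],[0,0,0.09,0,0,0],[0,0,0.12,0,0,0],[0,0,0.15,0,0,0],[0,0,0.18,0,0,0],[0,0,0.2,0,0,0],[0,0,0.2,0,0,0]])

```text
time_s: 27.2
position: [0.5064, -0.169, 0.1937]
ee_rot: [-1.569, 0.076, -0.076]
contact_force: [0.8, 5.1, 2.4]
gripper_width: 0.123
```

```bash
python3 st.py
```

```text
27.2 F along bay -5.19255208793812 lat 0.30062454047384846 z 2.3996987185237755 [ 0.906 -0.327  0.125] 11.32067874450977 nose bay [ 0.23393107 -0.00027433] [ 0.50643809 -0.16901006  0.19368633]
```

Call:
apply_moves(rows=[[0,0,0.03,0,0,0],[0,0,0.06,0,0,0],[0,0,0.09,0,0,0],[0,0,0.12,0,0,0],[0,0,0.15,0,0,0],[0,0,0.15,0,0,0]])

```text
time_s: 27.95
position: [0.5065, -0.1678, 0.1937]
ee_rot: [-1.57, 0.076, -0.076]
contact_force: [1.9, 1.3, 0.5]
gripper_width: 0.119
```

```bash
python3 st.py
```

```text
27.95 F along bay -1.4726166537189211 lat 1.7672265651026628 z 0.5003020753633929 [ 0.347 -0.26   0.231] 10.967355086529713 nose bay [ 0.23270162 -0.00033277] [ 0.50652959 -0.16778369  0.19368908]
```

Call:
apply_moves(rows=[[0,0,0,0,0,0],[0,0,0,0,0,0],[0,0,0,0,0,0],[0,0,0,0,0,0],[0,0,0,0,0,0],[0,0,0,0,0,0],[0,0,0,0,0,0],[0,0,0,0,0,0]], claw=-0.2)

```text
time_s: 28.95
position: [0.5066, -0.1674, 0.1937]
ee_rot: [-1.569, 0.076, -0.076]
contact_force: [0.6, 0.2, -0.0]
gripper_width: 0.601
```

Call:
apply_moves(rows=[[0,-1,0,0,0,0],[0,-3,0,0,0,0],[0,-6,0,0,0,0],[0,-9,0,0,0,0],[0,-12,0,0,0,0],[0,-14,0,0,0,0],[0,-14,3,0,0,0],[0,-14,8,0,0,0]])

```text
time_s: 29.95
position: [0.5143, -0.0887, 0.3349]
ee_rot: [-1.57, 0.078, -0.081]
contact_force: [0.0, 0.4, -0.5]
gripper_width: 0.599
```

Call:
apply_moves(rows=[[0,0,5,0,0,0],[0,0,10,0,0,0],[0,0,15,0,0,0],[0,0,20,0,0,0],[0,0,23,0,0,0],[0,0,23,0,0,0]])

```text
time_s: 30.7
position: [0.5363, 0.1437, 0.3341]
ee_rot: [-1.569, 0.072, -0.073]
contact_force: [-0.6, -1.3, 0.0]
gripper_width: 0.6
```

```bash
python3 st.py
python3 - <<'E'
from plan import *
p,d=get_image("top");q,_=get_image("side")
a=cv2.resize(p[170:270,225:395],None,fx=4,fy=4,interpolation=cv2.INTER_CUBIC)
b=cv2.resize(q[190:350,180:350],(680,640),interpolation=cv2.INTER_CUBIC)
cv2.imwrite("pics/fin_top.png",cv2.convertScaleAbs(a[:,:,::-1],alpha=1.6));cv2.imwrite("pics/fin_side.png",cv2.convertScaleAbs(b[:590,:,::-1],alpha=1.2))
E
```

```text
30.7 F along bay 1.3160731235577474 lat -0.4868291156531262 z 0.04178835639404553 [-0.007 -0.008  0.012] 55.21353638294623 nose bay [-8.02200381e-02  9.52977224e-05] [0.53627612 0.14371883 0.33411056]
```

View pics/fin_top.png

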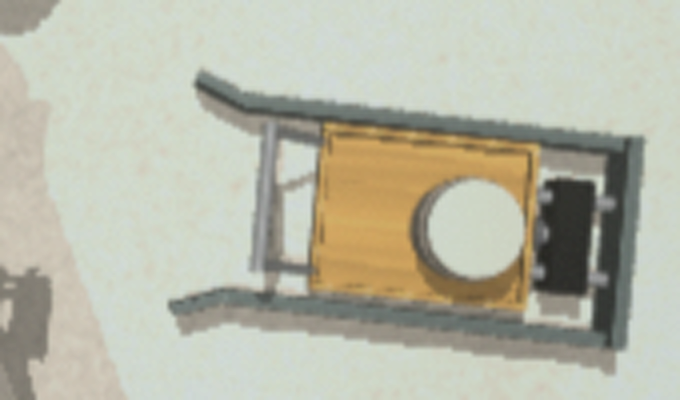

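Run:
```python
from plan import *
f=lambda p,z:bayf(ray("top",(np.array(p)+.5)/4-.5+(225,170),z)[:2]).round(4)
for c in [(322,123),(540,146),(525,309),(308,290)]:print(f(c,.064))
for c in [(270,124),(258,270)]:print("bar",f(c,.125))
p,d=get_image("top");W=cloud("top",d);print("jar top z",np.median(W[224:231,340:347,2]).round(4))
print(sense()["contact_force"]);print(hand_in())
```

```text
[0.0589 0.065 ]
[0.2298 0.0667]
[ 0.2301 -0.0603]
[ 0.0618 -0.065 ]
bar [0.0142 0.0549]
bar [ 0.017  -0.0543]
jar top z 0.132
[ 0.70052076 -0.81970276  0.2767175 ]
the job is handed in; nothing more can be done
None
```

The caddy is parked in the bay with the jar standing on it. I let go of the handle and handed the job in at about 31 s.

**What I did**
1. I gripped the handle and rolled the caddy 61 mm straight ahead.
2. I steered an S-curve onto the bay's middle line. This ended with the nose about 66 mm before the mouth.
3. I rolled straight in and felt the plunger at about 220 mm in. It took about 12 mm of travel at about 3.5 N.
4. I pushed onto the cushion to about 9.5 N, eased back slowly to about 1 N, then released and lifted clear.

**Last checks**
- **Position:** In the final top view the nose is at about 230 mm in and the handle at about 15.5 mm. The deck is centred to within about 3 mm and square to the bay.
- **Jar:** Its top is at 132 mm, which is right for a jar standing on the deck.
- **Contact:** The gripper was clear of everything, with wrist force at noise level.

**Not directly confirmed**
- **Castors:** They are hidden under the deck, so I only have a rolling model. It gives about 0.01 rad when the nose entered and closer to zero after that. The 3 to 4 mm ease-back should have changed this very little.
- **Plunger:** I infer that it is fully in from the travel and force felt. I did not see it.
- **Side view:** The viewer had reached its picture limit, so I did not look at a final side picture.
- **Small disagreement:** The camera puts the nose about 2.5 mm further out than the arm did (230 against 232.7 mm). That is within the reading error, though it could also be a slight roll-back on release.

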